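# Fill a bead shaker and plug it

### The job

Fill the bead shaker: pour all five wooden beads from the scoop through the funnel into the jar, set the scoop back down flat on the table, and then move the funnel from the jar into the hole of the wooden funnel rest. Finally plug the jar's square mouth with the stopper that fits it, turned to match and pushed fully home so that its flange lies flat on the collar. Leave everything else on the table where it is.

Things in the scene. Friction and masses are not known exactly. Their poses are not given: they have to be found in the camera images.
- jar: Square bead-shaker jar, fixed: wooden foot 96 x 96 x 10 mm, clear walls 86 x 86 mm outside (78 inside), on top a light wooden collar 86 x 86 x 22 mm with a square mouth 52 x 52 mm right through it. Height 100 mm, inner floor at 10 mm. The funnel sits in the mouth at the start. Origin: centre of underside; z up, x and y along the mouth's sides.
- jar_mouth (a point): Centre of the jar's mouth, level with the collar's top (100 mm above the table); axes as the jar.
- funnel: Metal funnel, at first in the jar's mouth. Stem 47 mm outside, 42 inside, 34 long; then a flat shoulder 84 mm across that rests on its support; then a cone to a rim 134 mm across, 90 mm above the stem end (156 above the table in the jar). Grip tab at its +x: 12 mm thick along y, 64 to 116 mm off the axis, 56 to 98 mm above the stem end. 90 g. Origin: centre of stem end, z up.
- funnel_tab (a point): Grip point in the middle of the funnel's tab, 96 mm from the axis along the funnel's x, 82 mm above the stem's end; pinch the 12 mm thickness along the funnel's y.
- funnel_rim (a point): Centre of the funnel's open top, level with the rim.
- rest: Funnel rest, fixed: darker wooden block 100 x 100 x 44 mm with an upright round hole of 62 mm diameter through its middle. The funnel's stem hangs in the hole and its shoulder lies on the block. Origin at the centre of the underside.
- rest_hole (a point): Centre of the rest's hole, level with the block's top (44 mm above the table).
- scoop: Plywood bead scoop flat on the table: tray 100 mm long, 52 wide (44 inside), side walls 34 high, floor 4 thick. The front (+x) is open, with a 20 degree ramp from x = 12 mm to the lip at x = 46: tip the front down 45 to 60 degrees to empty it. Behind the rear wall a grip post 24 x 24 mm, 80 high, centred at x = -66 mm. About 140 g. Origin on the underside, z up.
- scoop_post (a point): Grip point on the scoop's post, 66 mm behind the origin, 57 mm above the underside; may be gripped across either pair of faces.
- scoop_lip (a point): Middle of the top edge of the scoop's pouring ramp, 46 mm ahead of the origin and 16.5 mm above the underside.
- bead0: Wooden bead, ball of 20 mm diameter, 10 g, lying in the scoop at the start. Origin at its centre (its axes turn as it rolls).
- bead1: Wooden bead, ball of 20 mm diameter, 10 g, lying in the scoop at the start. Origin at its centre (its axes turn as it rolls).
- bead2: Wooden bead, ball of 20 mm diameter, 10 g, lying in the scoop at the start. Origin at its centre (its axes turn as it rolls).
- bead3: Wooden bead, ball of 20 mm diameter, 10 g, lying in the scoop at the start. Origin at its centre (its axes turn as it rolls).
- bead4: Wooden bead, ball of 20 mm diameter, 10 g, lying in the scoop at the start. Origin at its centre (its axes turn as it rolls).
- plug: Square wooden stopper, the one that fits the jar, upright on the table. Shank 48 x 48 mm, 36 long, lower end slightly tapered; then a square flange 68 x 68 x 10 mm; on top a grip block 30 x 30 mm, 46 high. Height 92 mm, about 140 g. Origin: centre of the shank's lower end, z up, x and y along its sides. Fits at any quarter turn.
- plug_grip (a point): Grip point in the stopper's grip block, on the axis 72 mm above the shank's lower end.
- round_plug: Round wooden stopper of the same height, which does not fit (shank 58 mm, flange 74 mm, grip 30 mm diameter), standing upright: leave it alone. It and the square stopper swap places from run to run. Origin at the centre of the underside.
- paint: White paint pot with black cap, 68 mm diameter, 135 mm high; leave alone. Origin under its centre.
- cup: White plastic cup, 76 mm across, 100 mm high; leave alone. Origin under its centre.
- sander: Black sanding block 100 x 45 x 30 mm; leave alone. Origin under its centre.
- palette: Round white paint palette, 144 mm across, 10 mm thick; leave alone. Origin under its centre.

How it is judged (in metres and radians):
On the way, in this order (a step that is already met when the one before it is completed fails the run):
1. all five beads are in the jar while the funnel still sits in its mouth (horizontal distance between each of bead0, bead1, bead2, bead3, bead4 and jar below 0.045 m and height (world z) of each of bead0, bead1, bead2, bead3, bead4 below 0.056 m and horizontal distance between funnel and jar_mouth below 0.01 m and z of funnel in the frame of jar_mouth below -0.026 m and angle between funnel's own z axis and vertical below 0.15 rad), for 0.1 s.
2. the scoop stands flat on the table, let go (angle between scoop's own z axis and vertical below 0.1 rad and height (world z) of scoop below 0.01 m and contact force between the fingers and scoop below 0.1 N and linear speed of scoop below 0.05 m/s), for 0.2 s.
3. the funnel sits in the hole of the rest, let go (horizontal distance between funnel and rest_hole below 0.014 m and z of funnel in the frame of rest_hole below -0.026 m and angle between funnel's own z axis and vertical below 0.12 rad and contact force between the fingers and funnel below 0.1 N and linear speed of funnel below 0.05 m/s), for 0.2 s.
4. the square stopper is fully home in the jar, let go (horizontal distance between plug and jar_mouth below 0.007 m and z of plug in the frame of jar_mouth below -0.0325 m and angle between plug's own z axis and vertical below 0.06 rad and contact force between the fingers and plug below 0.1 N and linear speed of plug below 0.03 m/s), for 0.2 s.
At the end, for the whole second after the job is handed in: Beads inside the jar below its collar; scoop flat on the table (tilt under 0.1 rad); funnel in the rest (within 14 mm of centre, 26 mm deep, tilt under 0.12); square stopper in the jar (within 7 mm of centre, 32.5 of 36 mm deep, tilt under 0.06); all released and at rest (all of step 2 and all of step 3 and all of step 4 and horizontal distance between each of bead0, bead1, bead2, bead3, bead4 and jar below 0.045 m and height (world z) of each of bead0, bead1, bead2, bead3, bead4 below 0.056 m); the robot touches nothing.
It fails at once if the round stopper is moved more than 30 mm or tipped over (distance of round_plug from where it was at the start of the episode above 0.03 m or angle between round_plug's own z axis and vertical above 0.5 rad).
It fails at once if the paint pot is moved more than 30 mm or tipped over (distance of paint from where it was at the start of the episode above 0.03 m or angle between paint's own z axis and vertical above 0.5 rad).
It fails at once if the white cup is moved more than 30 mm or tipped over (distance of cup from where it was at the start of the episode above 0.03 m or angle between cup's own z axis and vertical above 0.5 rad).
It fails at once if the sanding block is moved more than 30 mm or tipped over (distance of sander from where it was at the start of the episode above 0.03 m or angle between sander's own z axis and vertical above 0.5 rad).
It fails at once if the palette is moved more than 30 mm or tipped over (distance of palette from where it was at the start of the episode above 0.03 m or angle between palette's own z axis and vertical above 0.5 rad).
It also fails if it takes over 72 s, if anything falls off the work surface, if the arm or the gripper's body presses on something with over 40 N, if the wrist force passes 120 N, or if a joint passes its speed limit or range.

### The arm

A 6-joint arm with a two-finger parallel gripper is mounted at the origin on the work surface. World frame = base frame: x ahead of the robot, y to its left, z up, the work surface at z = 0. Lengths are in m, angles in degrees, forces in N, time in s.
With the tool pointing down it reaches from about 0.325 to 0.85 m from the base axis. Payload 15.5 kg.
Tool frame: the origin (TCP) lies midway between the tips of the shut fingers; the grasp point (between the pads) lies 19 mm behind it; y points along the fingers, x is the direction in which the jaws open and shut, and the axes are right-handed (so a half turn about y gives the same grasp; the last joint's range is limited). The gripper opens to 91 mm and grips with 3 to 60 N. Pads are 32 mm wide; open, the fingers measure 118 mm over their backs; the gripper's body (76 mm by 178 mm) begins 60 mm behind the grasp point.
Start: joints at [-75.43, 28.281, 77.091, -0, 74.628, -5.472], TCP at [0.214, -0.587, 0.214] pointing down, gripper open.
Joint ranges: [-166.48, 166.48], [-47.26, 123.95], [12.59, 153.08], [-70.14, 250.14], [6.76, 159.57], [-176.63, 176.63]. Speed limits (degrees/s): [108.29, 108.29, 147.25, 172.46, 172.46, 172.46].

### API

Orientations are given as a 3x3 rotation matrix whose columns are the frame's x, y, z axes.
In Python, from bench import ctrl gives the robot as it stands. The module is installed in compiled form; this text tells all that it offers. Calls block until the motion is done:
- ctrl.goto(position, orientation): joint-space move of the TCP to a pose.
- ctrl.move_l(position, vel=0.15, ori=None, contact_N=None): straight line of the TCP; ori=None keeps the orientation; vel is the mean speed in m/s. With contact_N (N) it stops when the force on the tool has changed by that much, and returns True; else False.
- ctrl.movej(angles): joint-space move.
- ctrl.command_gripper(opening): opening from 0.0 (shut) to 1.0 (fully open); the grip force is fixed at half the most; returns when the fingers have stopped.
- ctrl.sleep(seconds).
- ctrl.ik(position, orientation): joint angles nearest the present ones, or None.
- ctrl.read_camera(name): name is "scene" or "top"; returns the picture (400x640x3 uint8, blue, green, red); there is no depth.
- ctrl.camera_params(name): a dict with "fx", "fy", "cx", "cy" (pixels), "D" ([k1, k2, p1, p2, k3] as OpenCV has them; the pictures are not rectified), "pose" (4x4, takes a point from camera to world coordinates). Camera axes: x right, y up, looking along -z (the intrinsics and any distortion apply to the point x, -y, -z); pixel columns grow to the right and rows downward; lengths in m; the calibration is good to about 2 mm. A picture is of the moment at which its call begins. camera_params takes no time and is no camera call.
A pose or a line that the arm cannot do raises ctrl.MotionError and nothing moves.
- ctrl.sign_off(): hands the job in, once; it reports no verdict.
Readings, each from a call of its own:
- ctrl.current_t(): time.
- ctrl.current_q(): joint angles.
- ctrl.current_dq(): joint speeds.
- ctrl.current_effort(): joint torques, N m.
- ctrl.current_tool_pos(): TCP position.
- ctrl.current_eef_rot(): TCP orientation.
- ctrl.current_contact_force(): force on the tool from outside, world axes, zero at the start.
- ctrl.current_wrist_torque(): the same for the moment, N m.
- ctrl.current_grip_width(): opening from 0.0 (shut) to 1.0 (fully open).
Only numpy, scipy, OpenCV 4.12 (cv2) and the standard library are available. Lean on these libraries where they do the work, as an engineer would, in place of code of your own. Each camera call takes 0.05 s, during which the arm holds its last target. There are 200 camera calls.

## Working session

There is one attempt and no reset: what is moved stays moved. The work goes in short steps, each a Python script; the robot and the scene stay as the last script left them, time stands still between calls to the robot, and variables do not carry over. Pictures are saved under pics/ and viewed, about 8 in all and at most 12, crops included, and the job is handed in when it is done.

```bash
mkdir -p pics; python3 - <<'E'
from bench import ctrl
import cv2
for n in("top","scene"):
    cv2.imwrite(f"pics/{n}0.png",ctrl.read_camera(n)); p=ctrl.camera_params(n); print(n,p)
print(ctrl.current_eef_rot(),ctrl.current_t())
E
```

```text
top {'fx': 512.4381315662072, 'fy': 512.4381315662072, 'cx': 318.36405016544586, 'cy': 200.32183818346752, 'D': array([0.01459536, 0.        , 0.        , 0.        , 0.        ]), 'pose': array([[ 0.01265028,  0.98895033, -0.14770652,  0.38588107],
       [-0.99989035,  0.0136483 ,  0.0057452 ,  0.04943456],
       [ 0.00769766,  0.14761764,  0.98901455,  1.45018924],
       [ 0.        ,  0.        ,  0.        ,  1.        ]])}
scene {'fx': 397.6774125317843, 'fy': 397.6774125317843, 'cx': 322.33463960252345, 'cy': 197.26056357579733, 'D': array([-0.05936401,  0.        ,  0.        ,  0.        ,  0.        ]), 'pose': array([[-0.10604563, -0.7166914 ,  0.68928061,  1.3301618 ],
       [ 0.99417527, -0.08982543,  0.05955605,  0.11526813],
       [ 0.01923162,  0.6915814 ,  0.72204246,  0.8926128 ],
       [ 0.        ,  0.        ,  0.        ,  1.        ]])}
[[ 3.42672935e-01 -2.80432235e-04  9.39454725e-01]
 [-9.39454123e-01  1.06898697e-03  3.42673034e-01]
 [-1.10036143e-03 -9.99999389e-01  1.02859684e-04]] 0.1
```

View pics/top0.png

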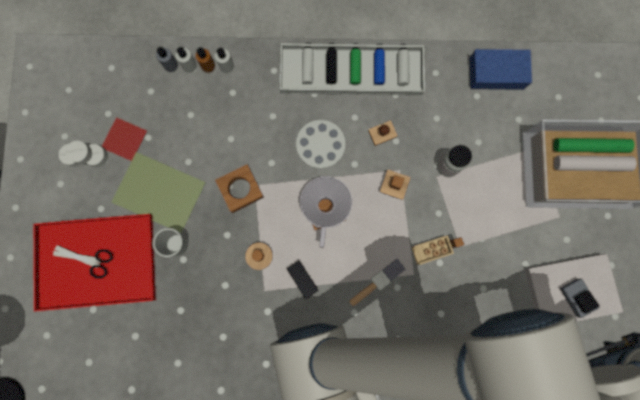

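View pics/scene0.png

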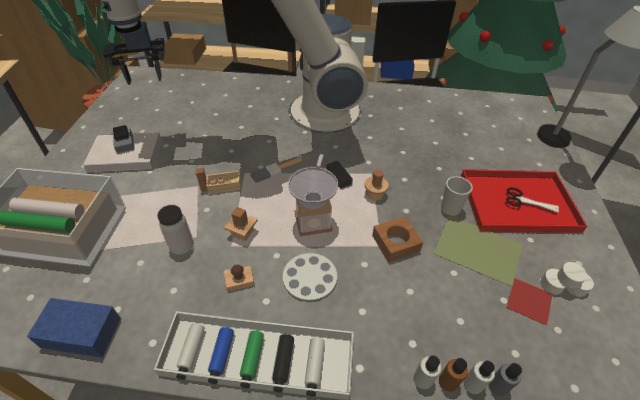

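```bash
python3 - <<'E'
import cv2
a=cv2.imread("pics/top0.png")[150:280,205:475]
a=cv2.resize(a,None,fx=2.95,fy=2.95,interpolation=cv2.INTER_CUBIC)
def up(n,x0,x1,y0,y1,s):
    a=cv2.imread(f"pics/{n}0.png")[y0:y1,x0:x1]
    return cv2.resize(a,None,fx=s,fy=s,interpolation=cv2.INTER_CUBIC)
import numpy as np
A=up("top",210,300,160,275,5)   # left  450x575
B=up("top",375,475,160,275,5)
C=up("top",290,360,170,255,5)
cv2.imwrite("pics/c1.png",up("top",210,370,160,275,5))
cv2.imwrite("pics/c2.png",up("top",370,480,160,275,5))
cv2.imwrite("pics/c3.png",up("scene",185,445,145,275,3))
E
```

```text
(no output)
```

View pics/c1.png

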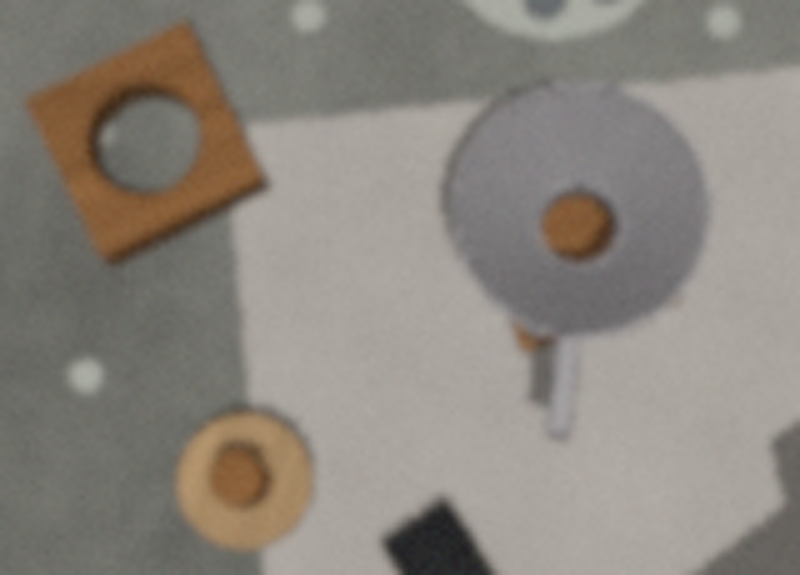

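View pics/c2.png

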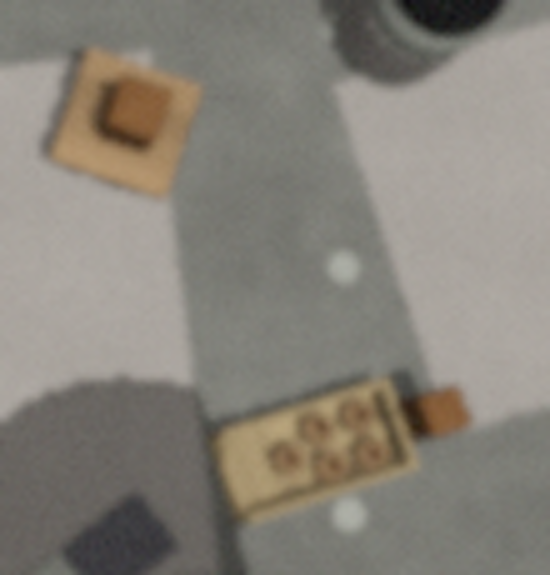

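View pics/c3.png

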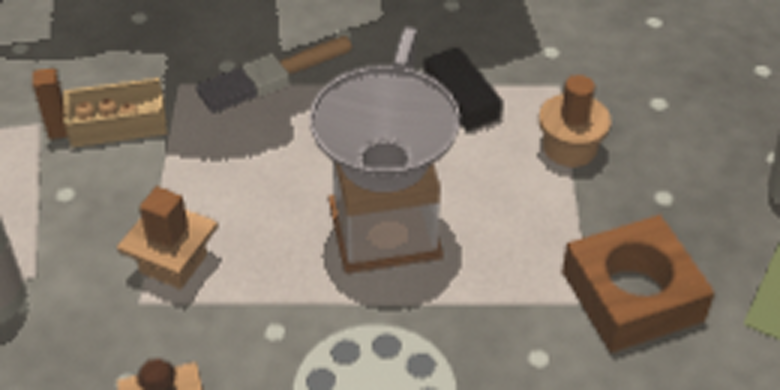

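```bash
cat > h.py <<'E'
from bench import ctrl
import numpy as np, cv2
from scipy.spatial.transform import Rotation as R
from scipy.optimize import least_squares
def rays(n,px):
    p=ctrl.camera_params(n);K=np.array([[p['fx'],0,p['cx']],[0,p['fy'],p['cy']],[0,0,1]])
    u=cv2.undistortPoints(np.array(px,float).reshape(-1,1,2),K,p['D']).reshape(-1,2)
    d=np.c_[u[:,0],-u[:,1],-np.ones(len(u))]@p['pose'][:3,:3].T
    return p['pose'][:3,3],d
def unproj(n,px,z):
    o,d=rays(n,px); return o+d*((np.asarray(z)-o[2])/d[:,2])[:,None]
def crop(px,off,s): return (np.array(px,float)+.5)/s-.5+off
def fit2(local,world):  # planar rigid fit -> x,y,yaw deg, residual mm
    l=np.array(local,float);w=np.array(world)[:,:2]
    lc=l-l.mean(0);wc=w-w.mean(0)
    a=np.arctan2((lc[:,0]*wc[:,1]-lc[:,1]*wc[:,0]).sum(),(lc*wc).sum())
    M=np.array([[np.cos(a),-np.sin(a)],[np.sin(a),np.cos(a)]])
    t=w.mean(0)-M@l.mean(0)
    return t,np.degrees(a),np.linalg.norm(w-l@M.T-t,axis=1)*1e3
E
python3 - <<'E'
from h import *
np.set_printoptions(precision=4,suppress=True)
o1=np.array([210,160]);o2=np.array([370,160]);o3=np.array([185,145])
T=lambda px,o,z:unproj("top",crop(px,o,5),z)
S=lambda px,z:unproj("scene",crop(px,o3,3),z)
w=T([(187,20),(30,100),(111,258),(267,183),(147,140)],o1,.044);print("rest",fit2([(.05,-.05),(.05,.05),(-.05,.05),(-.05,-.05),(0,0)],w))
w=S([(655,218),(567,245),(617,318),(711,293),(640,270)],.044);print("rest scene\n",w)
print("rim",T([(576,207),(443,207),(709,207),(576,80),(576,335)],o1,.156)); print("tab end",T([(559,435)],o1,.164))
print("rim scene",S([(313,118),(458,118),(385,68),(385,168),(385,117)],.156));print("tab scene",S([(408,30)],.164))
print("foot scene", S([(348,270),(440,258)],0), S([(333,200)],.01))
print("collar low front", S([(343,210),(438,205)],.078))
w=T([(88,48),(202,92),(165,198),(50,158)],o2,.046);print("plug",fit2([(.034,.034),(.034,-.034),(-.034,-.034),(-.034,.034)],w))
print("plug top",T([(140,108)],o2,.092), "scene",S([(163,203)],.092).round(4))
w=T([(215,432),(392,375),(420,462),(240,522)],o2,.034);print("scoop",fit2([(.046,.026),(-.054,.026),(-.054,-.026),(.046,-.026)],w),w)
print("post",T([(445,408)],o2,.08),S([(46,76)],.08))
print("round",T([(245,480)],o1,.046),T([(240,475)],o1,.092))
E
```

```text
rest (array([0.6287, 0.2616]), np.float64(27.910912551910123), array([1.8027, 1.2477, 2.7263, 2.8015, 0.7982]))
rest scene
 [[0.5701 0.2811 0.044 ]
 [0.6134 0.1985 0.044 ]
 [0.6916 0.2438 0.044 ]
 [0.6539 0.3286 0.044 ]
 [0.635  0.2654 0.044 ]]
rim [[ 0.5776  0.0255  0.156 ]
 [ 0.5767  0.0934  0.156 ]
 [ 0.5786 -0.0425  0.156 ]
 [ 0.6437  0.0262  0.156 ]
 [ 0.5121  0.0248  0.156 ]]
tab end [[0.4609 0.0329 0.164 ]]
rim scene [[ 0.5896 -0.0382  0.156 ]
 [ 0.5736  0.0888  0.156 ]
 [ 0.5163  0.0168  0.156 ]
 [ 0.6419  0.0322  0.156 ]
 [ 0.5804  0.0247  0.156 ]]
tab scene [[0.4693 0.0328 0.164 ]]
foot scene [[ 0.6325 -0.004   0.    ]
 [ 0.6073  0.0815  0.    ]] [[ 0.555 -0.03   0.01 ]]
collar low front [[ 0.6256 -0.008   0.078 ]
 [ 0.609   0.077   0.078 ]]
plug (array([ 0.6435, -0.1712]), np.float64(-19.534497838073577), array([0.697 , 2.2493, 1.9414, 1.1243]))
plug top [[ 0.6438 -0.1715  0.092 ]] scene [[ 0.6494 -0.1668  0.092 ]]
scoop (array([ 0.4644, -0.2728]), np.float64(109.67429138780943), array([52.2264, 50.1174, 51.8159, 50.5998])) [[ 0.4735 -0.2205  0.034 ]
 [ 0.5064 -0.319   0.034 ]
 [ 0.4586 -0.3332  0.034 ]
 [ 0.4244 -0.2335  0.034 ]]
post [[ 0.4852 -0.3349  0.08  ]] [[ 0.487  -0.3308  0.08  ]]
round [[0.4412 0.2021 0.046 ]] [[0.4419 0.1998 0.092 ]]
```

```bash
cat >> h.py <<'E'
def down(a):
    a=np.radians(a);c,s=np.cos(a),np.sin(a)
    return np.array([[c,0,-s],[s,0,c],[0,-1,0]])
def Rs(yaw,tilt): return R.from_euler('ZY',[yaw,tilt],degrees=True).as_matrix()
SC=(np.array([.4642,-.2708]),108.7)
JAR=np.array([.579,.0253]); LIP=np.array([.046,0,.0165])
def gscoop(flip,pre):  # tool in scoop frame: jaw along scoop y; pre>0 leans tool body to the rear
    G=Rs(0,-pre)@down(90+180*flip); g=np.array([-.066,0,.057])
    return g+.019*G[:,1],G
def pourpose(yaw,tilt,flip,pre,back,z):
    t,G=gscoop(flip,pre);S=Rs(yaw,tilt)
    L=np.r_[JAR,z]-back*np.r_[S[0,0],S[1,0],0]/np.hypot(S[0,0],S[1,0])
    return L+S@(t-LIP),S@G
E
python3 - <<'E'
from h import *
np.set_printoptions(precision=0,suppress=True)
for f in(0,1):
  for pre in (0,20):
    t,G=gscoop(f,pre);S=Rs(SC[1],0);p=np.r_[SC[0],0]+S@t
    print("F",f,pre,ctrl.ik(p,S@G))
    for yaw in(60,80,100,120,140):
      for tilt in(0,30,57):
        q=ctrl.ik(*pourpose(yaw,tilt,f,pre,.02,.185)); print(yaw,tilt,None if q is None else np.array(q))
E
```

```text
F 0 0 [-40.  38.  92.  -0.  50. 121.]
60 0 [ -16.   20.   92.   -0.   67. -166.]
60 30 [   2.   28.   78.  -25.   91. -144.]
60 57 [  13.   41.   65.  -42.  113. -139.]
80 0 [-17.  24.  86.   0.  70. 173.]
80 30 [   3.   26.   81.  -29.   82. -160.]
80 57 [  17.   37.   76.  -49.   99. -146.]
100 0 [-15.  28.  80.   0.  73. 155.]
100 30 [   3.   24.   84.  -32.   71. -176.]
100 57 [  20.   31.   87.  -57.   82. -151.]
120 0 [-13.  31.  74.  -0.  76. 137.]
120 30 [  3.  22.  88. -31.  59. 167.]
120 57 [  19.   26.   98.  -66.   65. -155.]
140 0 [-10.  33.  69.   0.  78. 120.]
140 30 [  1.  21.  91. -26.  48. 145.]
140 57 None
F 0 20 [-45.  45.  78.   9.  75. 112.]
60 0 [-29.  20.  97.  22.  65. 171.]
60 30 [  -7.   21.   83.   -9.   80. -155.]
60 57 [   9.   32.   69.  -29.  102. -142.]
80 0 [-28.  26.  86.  20.  75. 156.]
80 30 [  -7.   22.   82.  -10.   77. -175.]
80 57 [  11.   29.   76.  -34.   90. -155.]
100 0 [-24.  32.  74.  16.  85. 143.]
100 30 [ -7.  23.  80. -10.  74. 165.]
100 57 [  12.   25.   84.  -38.   77. -167.]
120 0 [-20.  38.  63.  13.  95. 130.]
120 30 [ -7.  24. 
[... 640 characters left out ...]
25.]
140 0 [-10.  33.  69.  -0.  78. -60.]
140 30 [  1.  21.  91. -26.  48. -35.]
140 57 None
F 1 20 [-45.  45.  78.   9.  75. -68.]
60 0 [-29.  20.  97.  22.  65.  -9.]
60 30 [-7. 21. 83. -9. 80. 25.]
60 57 [  9.  32.  69. -29. 102.  38.]
80 0 [-28.  26.  86.  20.  75. -24.]
80 30 [ -7.  22.  82. -10.  77.   5.]
80 57 [ 11.  29.  76. -34.  90.  25.]
100 0 [-24.  32.  74.  16.  85. -37.]
100 30 [ -7.  23.  80. -10.  74. -15.]
100 57 [ 12.  25.  84. -38.  77.  13.]
120 0 [-20.  38.  63.  13.  95. -50.]
120 30 [ -7.  24.  78.  -8.  72. -34.]
120 57 [ 11.  20.  91. -40.  62.  -2.]
140 0 [-14.  43.  53.   9. 102. -64.]
140 30 [ -6.  25.  76.  -6.  70. -54.]
140 57 [  8.  16.  97. -38.  46. -20.]
```

```bash
python3 - <<'E'
from h import *
t,G=gscoop(1,0);S=Rs(SC[1],0);p=np.r_[SC[0],0]+S@t
ctrl.goto(p+[0,0,.10],S@G); ctrl.move_l(p+[0,0,.001],.12,contact_N=8)
print(ctrl.current_tool_pos()-p)
ctrl.command_gripper(0.0); print(ctrl.current_grip_width()*91,ctrl.current_contact_force())
ctrl.move_l(p+[0,0,.12],.1); print(ctrl.current_contact_force(),ctrl.current_t())
P,O=pourpose(95,0,1,0,.10,.215)
ctrl.move_l(P,.15,ori=O); print(ctrl.current_t())
a=[ctrl.read_camera(n) for n in("top","scene")]
c=[cv2.resize(a[0][150:290,260:420],None,fx=2.5,fy=2.5),cv2.resize(a[1][60:200,240:400],None,fx=2.5,fy=2.5)]
cv2.imwrite("pics/g1.png",np.hstack(c))
E
```

```text
[ 0.00028765 -0.00035464  0.00159761]
23.885042253588423 [-0.35457826 -0.80727879 -0.4610079 ]
[-0.33283538  0.8346103  -2.10820731] 4.8667
6.3583
```

View pics/g1.png

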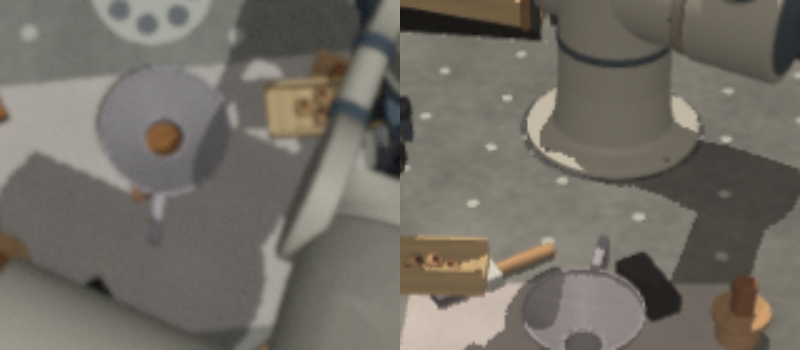

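```bash
python3 - <<'E'
from h import *
def go(tilt,back,z,v): 
    P,O=pourpose(95,tilt,1,0,back,z); ctrl.move_l(P,v,ori=O)
go(0,.025,.200,.12)
go(12,.025,.190,.06)
for k in range(18,59,5):
    go(k,.025,.184,.035)
ctrl.sleep(.5); print(ctrl.current_t(),ctrl.current_contact_force())
a=[ctrl.read_camera(n) for n in("top","scene")]
c=[cv2.resize(a[0][150:290,260:420],None,fx=2.5,fy=2.5),cv2.resize(a[1][120:260,240:400],None,fx=2.5,fy=2.5)]
cv2.imwrite("pics/g2.png",np.hstack(c))
E
```

```text
11.95 [ 0.0781909  -0.57500441 -1.62547727]
```

View pics/g2.png

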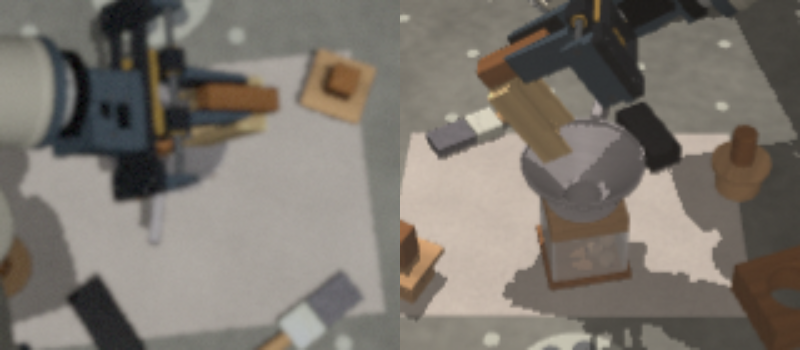

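```bash
python3 - <<'E'
from h import *
def go(tilt,back,z,v): 
    P,O=pourpose(95,tilt,1,0,back,z); ctrl.move_l(P,v,ori=O)
go(58,.05,.215,.1); go(30,.09,.235,.15); go(0,.12,.235,.15)
t,G=gscoop(1,0);S=Rs(SC[1],0);p=np.r_[SC[0],0]+S@t
ctrl.move_l(p+[0,0,.12],.2,ori=S@G); ctrl.move_l(p+[0,0,.02],.15)
hit=ctrl.move_l(p+[0,0,-.002],.03,contact_N=4); print(hit,ctrl.current_tool_pos()-p,ctrl.current_contact_force())
ctrl.command_gripper(1.0); ctrl.sleep(.2)
ctrl.move_l(p+[0,0,.11],.2)
ctrl.goto([.35,-.35,.3],down(0)); print(ctrl.current_t())
a=[ctrl.read_camera(n) for n in("top","scene")]
for n,i in zip(("top","scene"),a): cv2.imwrite(f"pics/{n}1.png",i)
c=[cv2.resize(a[0][150:290,285:475],None,fx=2.1,fy=2.5),cv2.resize(a[1][140:280,185:345],None,fx=2.5,fy=2.5)]
cv2.imwrite("pics/g3.png",np.hstack(c))
E
```

```text
True [-1.31415731e-04  2.40518677e-05  5.76154977e-04] [ 0.95148786 -1.61581666  2.80453231]
19.4
```

View pics/g3.png

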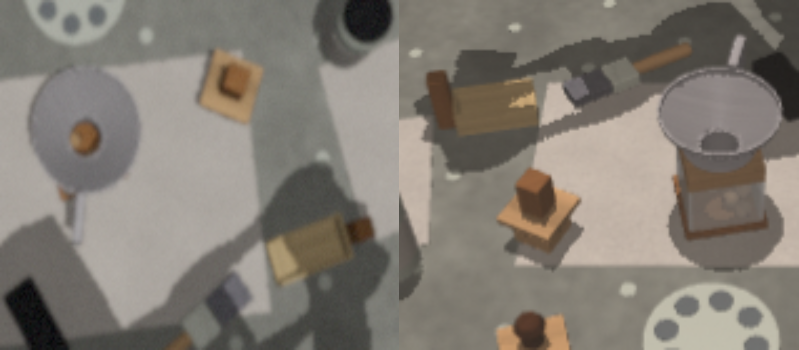

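```bash
cat >> h.py <<'E'
FY=176.3; FG=np.array([-.0,0,0])
HOLE=np.array([.630,.2625])
def funnelpose(xy,yaw,zstem,flip):
    a=np.radians(yaw); return np.r_[xy+.096*np.array([np.cos(a),np.sin(a)]),zstem+.082-.019],down(yaw+90+180*flip)
E
python3 - <<'E'
from h import *
for f in(0,1): print(f,ctrl.ik(*funnelpose(JAR,FY,.066,f)),ctrl.ik(*funnelpose(HOLE,202,.066,f)))
f=min((0,1),key=lambda f:abs(np.array(ctrl.ik(*funnelpose(JAR,FY,.066,f)))[5]))
P,O=funnelpose(JAR,FY,.066,f); print("f",f)
ctrl.goto(P+[0,0,.10],O); print(ctrl.move_l(P,.12,contact_N=6),ctrl.current_tool_pos()-P)
ctrl.command_gripper(0.0); print(ctrl.current_grip_width()*91,ctrl.current_contact_force(),ctrl.current_wrist_torque())
ctrl.move_l(P+[0,0,.02],.04); print(ctrl.current_contact_force()); ctrl.move_l(P+[0,0,.075],.1); print(ctrl.current_contact_force(),ctrl.current_t())
a=[ctrl.read_camera(n) for n in("top","scene")]
c=[cv2.resize(a[0][150:290,250:410],None,fx=2.5,fy=2.5),cv2.resize(a[1][90:250,240:400],None,fx=2.5,fy=2.1875)]
cv2.imwrite("pics/g4.png",np.hstack(c))
E
```

```text
0 [-3.34079666e+00  2.36389911e+01  1.02439977e+02 -2.54444375e-14
  5.39210319e+01  9.03592033e+01] [ 1.68889362e+01  3.05827513e+01  8.82617860e+01 -2.54444375e-14
  6.11554626e+01  8.48889362e+01]
1 [-3.34079666e+00  2.36389911e+01  1.02439977e+02 -2.54444375e-14
  5.39210319e+01 -8.96407967e+01] [ 1.68889362e+01  3.05827513e+01  8.82617860e+01 -2.54444375e-14
  6.11554626e+01 -9.51110638e+01]
f 1
False [ 0.00043243 -0.00015051  0.00056781]
12.033608187293737 [-0.83722358  1.04211796 -0.35595318] [ 0.06744941 -0.16195664 -0.04151008]
[-0.15545475 -0.02838757 -1.44133603]
[ 0.06287111  0.28771237 -0.66408607] 24.5333
```

View pics/g4.png

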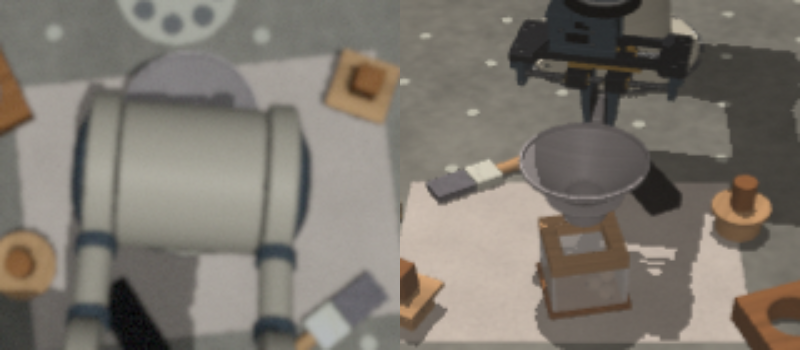

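```bash
python3 - <<'E'
from h import *
P,O=funnelpose(HOLE,202,.010,1)
ctrl.move_l(P+[0,0,.131],.15,ori=O); ctrl.move_l(P+[0,0,.045],.15)
print(ctrl.move_l(P+[0,0,-.003],.04,contact_N=4),ctrl.current_tool_pos()-P,ctrl.current_contact_force())
ctrl.command_gripper(1.0); ctrl.sleep(.2); ctrl.move_l(P+[0,0,.10],.2)
ctrl.goto([.35,-.35,.3],down(0)); print(ctrl.current_t())
a=[ctrl.read_camera(n) for n in("top","scene")]
for n,i in zip(("top","scene"),a): cv2.imwrite(f"pics/{n}2.png",i)
c=[cv2.resize(a[0][155:255,285:355],None,fx=5.7,fy=5.7,interpolation=2),cv2.resize(a[1][175:275,280:440],None,fx=2.5,fy=5.7,interpolation=2)]
cv2.imwrite("pics/g5.png",np.hstack(c)); print(c[0].shape)
E
```

```text
True [-0.00040568 -0.00016353 -0.00053341] [1.94277313 0.47705788 1.08024092]
32.2167
(570, 399, 3)
```

View pics/g5.png

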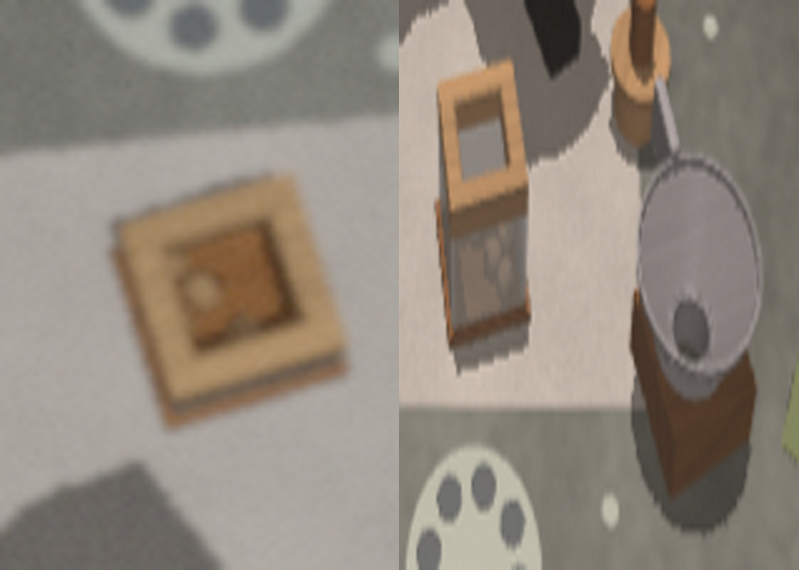

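```bash
python3 - <<'E'
from h import *
np.set_printoptions(precision=4,suppress=True)
s=5.7
px=crop([(295,177),(118,221),(171,402),(348,353)],np.array([285,155]),s)
L=[(.043,-.043),(.043,.043),(-.043,.043),(-.043,-.043)]
w=unproj("top",px,.1);print("jar top",fit2(L,w),w)
q=np.array([(515,62),(437,90),(452,211),(527,186)],float);q[:,0]-=399
px=(q+.5)/[2.5,5.7]-.5+[280,175]
w=unproj("scene",px,.1);print("jar scene",fit2([L[3],L[0+0],L[0],L[1]][:0] or [(-.043,.043),(-.043,-.043),(.043,-.043),(.043,.043)],w),w)
a=cv2.imread("pics/top2.png");b=cv2.imread("pics/scene2.png")
c=[cv2.resize(a[165:245,290:350],None,fx=7,fy=7,interpolation=2)[:560],cv2.resize(a[162:206,375:419],None,fx=8,fy=8,interpolation=2)]
im=np.zeros((560,420+352,3),np.uint8);im[:,:420]=c[0];im[:352,420:]=c[1]
im[352:552,420:420+352]=cv2.resize(b[180:230,308:352],(352,200),interpolation=2)[:200]
cv2.imwrite("pics/g6.png",im)
E
```

```text
jar top (array([0.575 , 0.0225]), np.float64(16.326470875895936), array([0.7575, 1.8653, 1.1098, 0.8628])) [[ 0.6279 -0.006   0.1   ]
 [ 0.6058  0.0767  0.1   ]
 [ 0.5211  0.0507  0.1   ]
 [ 0.5451 -0.0313  0.1   ]]
jar scene (array([0.5809, 0.0255]), np.float64(18.163970373003615), array([2.7215, 3.1485, 2.0161, 3.0461])) [[ 0.526   0.0556  0.1   ]
 [ 0.5565 -0.0293  0.1   ]
 [ 0.6333 -0.0012  0.1   ]
 [ 0.6076  0.0768  0.1   ]]
```

View pics/g6.png

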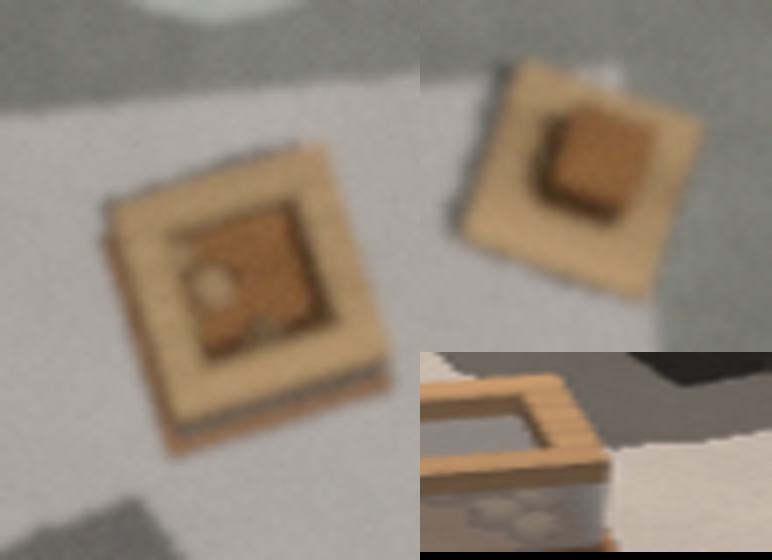

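```bash
python3 - <<'E'
from h import *
P=np.array([.6445,-.1705,.053])
def best(p,a): return min((a,a+180,a-180),key=lambda x:(lambda q:1e9 if q is None else abs(q[5]))(ctrl.ik(p,down(x))))
t0=ctrl.current_t()
a1=best(P,70.5)
ctrl.goto(P+[0,0,.07],down(a1)); print(ctrl.move_l(P,.15,contact_N=6))
ctrl.command_gripper(0);print(ctrl.current_grip_width()*91,ctrl.current_contact_force(),ctrl.current_tool_pos()); ctrl.command_gripper(1.0)
ctrl.move_l(P+[0,0,.05],.2)
a2=best(P,-19.5); print(a1,a2)
ctrl.goto(P+[0,0,.05],down(a2)); ctrl.move_l(P,.15,contact_N=6)
ctrl.command_gripper(0);print(ctrl.current_grip_width()*91,ctrl.current_contact_force(),ctrl.current_tool_pos()); ctrl.command_gripper(1.0)
ctrl.move_l(P+[0,0,.06],.2); ctrl.goto([.40,-.32,.3],down(a2))
n=ctrl.read_camera("top"); cv2.imwrite("pics/top3.png",n); print(ctrl.current_t()-t0,ctrl.current_t())
o=cv2.imread("pics/top2.png")
W=np.eye(2,3,dtype=np.float32);sl=np.s_[162:206,375:419]
g=lambda i:cv2.cvtColor(i[sl],cv2.COLOR_BGR2GRAY)
cc,W=cv2.findTransformECC(g(o),g(n),W,cv2.MOTION_EUCLIDEAN,(3,300,1e-7),None,3)
c=np.array([396.2,184.8])-[375,162]; d=W[:,:2]@c+W[:,2]-c
print(cc,d,np.degrees(np.arctan2(W[1,0],W[0,0])))
print(unproj("top",[[396.2,184.8],np.array([396.2,184.8])+d],.046))
E
```

```text
False
29.508770702838454 [0.11162111 0.72871336 0.17012445] [ 0.64451362 -0.17048512  0.05297354]
-109.5 -19.5
30.22896722883877 [-0.44349878  0.13433179 -1.22530932] [ 0.64446444 -0.17047992  0.05295595]
10.916600000000003 43.2333
0.9216129876485364 [-0.043677  -0.3807642] -1.8687149
[[ 0.64229729 -0.17497208  0.046     ]
 [ 0.64337319 -0.17486075  0.046     ]]
```

```bash
python3 - <<'E'
from h import *
np.set_printoptions(precision=4,suppress=True)
off=np.array([290,165])
def mask(im,off,sz,s=8):
    a=np.mean([cv2.imread(f).astype(float) for f in im],0)[off[1]:off[1]+sz[1],off[0]:off[0]+sz[0]].astype(np.uint8)
    a=cv2.resize(a,None,fx=s,fy=s,interpolation=cv2.INTER_CUBIC)
    h=cv2.cvtColor(a,cv2.COLOR_BGR2HSV); 
    return h
def run(name,im,off,sz,z,half,tops):
    h=mask(im,off,sz)
    for smin in(60,75,90):
      for vmin in (115,130,145):
        m=((h[...,1]>smin)&(h[...,2]>vmin)).astype(np.uint8)
        cs,_=cv2.findContours(m,cv2.RETR_EXTERNAL,cv2.CHAIN_APPROX_NONE)
        c=max(cs,key=cv2.contourArea)
        b=cv2.boxPoints(cv2.minAreaRect(cv2.convexHull(c)))
        w=unproj("top",crop(b,off,8),z)[:,:2]
        e=w[1]-w[0]
        print(name,smin,vmin,w.mean(0),np.linalg.norm(e),np.linalg.norm(w[2]-w[1]),np.degrees(np.arctan2(e[1],e[0]))%90)
run("jar",["pics/top2.png","pics/top3.png"],off,(60,80),.1,.043,0)
run("plug0",["pics/top0.png"],np.array([375,162]),(44,44),.046,.034,0)
run("plug",["pics/top3.png"],np.array([375,162]),(44,44),.046,.034,0)
E
```

```text
jar 60 115 [0.5698 0.0243] 0.09303151328782763 0.1003187252090472 18.514455757854194
jar 60 130 [0.5752 0.0235] 0.08763577465020643 0.09065606179697618 19.059367119862557
jar 60 145 [0.5765 0.0224] 0.08577097168270756 0.08790786820662728 18.174134605934015
jar 75 115 [0.5697 0.0246] 0.09096328046264357 0.09847056754222822 18.55028105691929
jar 75 130 [0.5754 0.024 ] 0.08671384972626622 0.08794515224127565 18.122861168689752
jar 75 145 [0.5763 0.0231] 0.08434303502167269 0.0865088727423921 18.172688669677328
jar 90 115 [0.5693 0.025 ] 0.08831899812585478 0.09627720054421027 18.673341739596424
jar 90 130 [0.5745 0.0247] 0.08462095168981415 0.0865862031995581 18.67329248348591
jar 90 145 [0.5755 0.0239] 0.08260439948836527 0.0851470287310595 18.331229199049545
plug0 60 115 [ 0.6444 -0.1706] 0.06968020124061668 0.07091200162587076 71.22506273542862
plug0 60 130 [ 0.6443 -0.1711] 0.0696779111083747 0.06983414606297858 71.21905758548034
plug0 60 145 [ 0.6438 -0.1719] 0.06929713059015705 0.06815374010481733 71.01630742344867
plug0 75 115 [ 0.6442 -0.1706] 0.06751228115402003 0.0684260472930
[... 548 characters left out ...]
797142
plug 60 130 [ 0.6446 -0.1714] 0.06982803262130916 0.06945377871128298 70.43651499227218
plug 60 145 [ 0.6441 -0.1721] 0.06957027318224805 0.06802818132076616 70.03578225093483
plug 75 115 [ 0.6447 -0.1707] 0.06756037637599868 0.0685074312595 70.77382848426316
plug 75 130 [ 0.6446 -0.1708] 0.06755308109165396 0.06844888852070218 70.55101424589192
plug 75 145 [ 0.6444 -0.1714] 0.06755017218027143 0.06709310026409722 70.5434897199161
plug 90 115 [ 0.6447 -0.1706] 0.06427469759766158 0.065462703775847 70.92251358333172
plug 90 130 [ 0.6447 -0.1706] 0.06427469759766158 0.065462703775847 70.92251358333172
plug 90 145 [ 0.6446 -0.1707] 0.06427424736149628 0.0652341805994477 70.92124405409031
```

```bash
python3 - <<'E'
from h import *
P=np.array([.6445,-.1705,.053]); J=np.array([.576,.0237]); Y=18.2
O=down(-19.5)
ctrl.goto(P+[0,0,.06],O); ctrl.move_l(P,.15,contact_N=6); ctrl.command_gripper(0); print(ctrl.current_grip_width()*91)
ctrl.move_l(P+[0,0,.115],.2)
D=down(Y)
ctrl.move_l([*J,.175],.2,ori=D); ctrl.move_l([*J,.158],.1)
S=Rs(Y,0)[:2,:2]; ok=False
for d in [(0,0),(.0015,0),(-.0015,0),(0,.0015),(0,-.0015),(.002,.002),(.002,-.002),(-.002,.002),(-.002,-.002)]:
    xy=J+S@np.array(d)
    if d!=(0,0): ctrl.move_l([*xy,.158],.05)
    hit=ctrl.move_l([*xy,.115],.05,contact_N=8); z=ctrl.current_tool_pos()[2]
    print(d,hit,z,ctrl.current_contact_force(),ctrl.current_t())
    if z<.145: ok=True;break
    if ctrl.current_t()>62: break
E
```

```text
29.955634285645797
(0, 0) True 0.11645685893148901 [-0.39759606 -0.48562949  3.60742181] 49.0333
```

Seated at the expected depth (0.117 nominal) on the first try; I'll press, release and check.

```bash
python3 - <<'E'
from h import *
p=ctrl.current_tool_pos(); print(ctrl.move_l(p-[0,0,.003],.03,contact_N=15),ctrl.current_tool_pos(),ctrl.current_contact_force())
ctrl.command_gripper(1.0); ctrl.sleep(.2); p=ctrl.current_tool_pos(); ctrl.move_l(np.r_[p[:2],.24],.2)
ctrl.goto([.38,-.30,.32],down(18.2)); ctrl.sleep(.2); print(ctrl.current_t())
a=[ctrl.read_camera(n) for n in("top","scene")]
c=[cv2.resize(a[0][150:290,215:475],None,fx=1.8,fy=2.5),cv2.resize(a[1][140:290,285:425],None,fx=2.3,fy=350/150)]
cv2.imwrite("pics/g7.png",np.hstack(c))
E
```

```text
False [0.57556807 0.02349332 0.11438752] [-8.14560835 -1.55942492 20.39547777]
52.9333
```

View pics/g7.png

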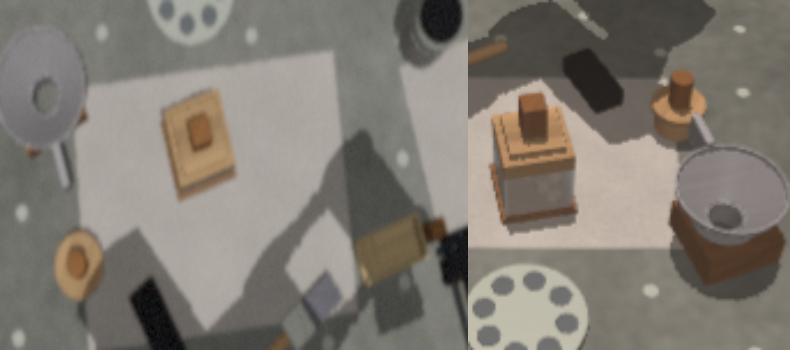

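```bash
python3 -c "
from bench import ctrl
print(ctrl.current_contact_force()); ctrl.sign_off(); print(ctrl.current_t())"
```

```text
[-0.20691694 -0.77194796  0.50995276]
the job is handed in; nothing more can be done
the job is handed in; nothing more can be done
```

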